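# Sort the pharmacy counter

### The job

Sort the mixed containers on the pharmacy counter: stand the orange prescription vial in the blue basket and the white pill bottle in the green basket, both upright on the basket's floor. Leave the brown syrup bottle and the ointment jar where they stand.

Things in the scene. Friction and masses are not known exactly. Their poses are not given: they have to be found in the camera images.
- vial_center (a point): orange prescription vial with a white label and an orange ribbed cap, standing upright; a cylinder 38 mm in diameter (cap 39 to 41 mm over its ribs), 82 mm tall, cap the top 16 mm, about 50 g. This point: its centre, 41 mm above its underside; z up along its axis
- bottle_center (a point): white pill bottle with a pale blue label band and a narrower white ribbed cap (41 mm), standing upright; body 50 mm in diameter up to 66 mm, 90 mm tall in all, about 100 g. This point: its centre, 45 mm above its underside; z up along its axis
- blue_basket: blue basket, for prescriptions, open-topped, fixed to the counter. Outside 200 mm (its x) by 160 mm (its y), 55 mm tall, walls and floor 5 mm thick, so the inside is 190 by 150 mm and the floor lies 5 mm above the counter. Origin: centre of its underside, on the counter; z up, x and y along its sides
- green_basket: green basket, for stock, open-topped, fixed to the counter. Outside 200 mm (its x) by 160 mm (its y), 55 mm tall, walls and floor 5 mm thick, so the inside is 190 by 150 mm and the floor lies 5 mm above the counter. Origin: centre of its underside, on the counter; z up, x and y along its sides
- syrup_center (a point): bystander: dark brown syrup bottle with a white label and a narrow black cap, 48 mm in diameter, 86 mm tall, standing upright. This point: its centre, 43 mm above its underside
- jar_center (a point): bystander: low white ointment jar with a blue lid, 62 mm in diameter, 48 mm tall. This point: its centre, 24 mm above its underside
Things that resemble listed ones, but are neither listed nor needed, are in the scene too. What is shaped like the part that bears bottle_center but pink, turquoise or yellow is not meant.

How it is judged:
By the outcome, as a careful person would: the job done as asked, in the order asked, and still so for the second after the job is handed in, with the robot touching nothing.
It also fails if it takes over 59 s, if anything falls off the work surface, if the arm or the gripper's body presses on something with over 40 N, if the wrist force passes 120 N, or if a joint passes its speed limit or range.

### The arm

A 7-joint arm with a two-finger parallel gripper is mounted at the origin on the work surface. World frame = base frame: x ahead of the robot, y to its left, z up, the work surface at z = 0. Lengths are in m, angles in rad, forces in N, time in s.
With the tool pointing down it reaches from about 0.4 to 0.875 m from the base axis. Payload 4.4 kg.
Tool frame: the origin (TCP) lies at the very end of the fingers, on their centre line; the grasp point (between the pads) lies 19 mm behind it; z points along the fingers, y is the line along which they close (so a half turn about z gives the same grasp; the last joint's range is limited). The gripper opens to 85 mm and grips with 20 to 120 N. Pads are 22 mm wide; open, the fingers measure 114 mm over their backs; the gripper's body (76 mm by 85 mm) begins 54 mm behind the grasp point. The pads swing forward as they close: fully open they stand 13 mm farther back than shut.
Start: joints at [-1.188, 0.628, 0.038, 1.517, -0.027, 0.996, -0.02], TCP at [0.282, 0.586, 0.231] pointing down, gripper open.
Joint ranges: [-3.06, 3.06], [-0.37, 2.12], [-1.25, 1.32], [0.18, 2.47], [-1.1, 4.24], [0.23, 1.98], [-2.94, 2.94]. Speed limits (rad/s): [2.57, 2.57, 3.14, 3.14, 3.14, 3.14, 3.14].

### API

Orientations are given as a rotation vector (axis times angle).
In Python, from station import * gives the robot as it stands.
- The arm moves only by the tool play_rows, never from a script. Its argument "commands" is a list of rows, each a list of 2 entries, a list of its own where there are three numbers: the shift along the tool's x, y, z in m, then the turn, a rotation vector about the tool's x, y, z in degrees. A call has 1 to 5 rows; each row shifts and turns the commanded pose from where the row before left it, along the tool's axes as they then stand; what a row does not reach is not made up. A row lasts 1/10 s, in which the tool goes at most 50 mm and 8.59 degrees, less where a joint would pass 70% of its speed; a pose out of reach is approached as far as the arm can. A call is refused whole if a number of a shift passes 0.05 or a number of a turn 8.59, either way. A call with a gripper value outside its range is refused whole. "gripper" is the opening, from -1 (shut) to 1 (fully open), set as the call begins (left out, the last holds). The fingers move at their own pace and stop on an object; the grip force is fixed at half the most. Time passes only in rows, so rows that do not move let the fingers close. It gives the time, the measured TCP pose, the force, the opening and the grip force at its end, in the units of the state.
- observe(): the state, without advancing time (a new reading comes with each control period).
- camera(name): name is "scene" or "top"; returns the picture (480x640x3 uint8, red, green, blue); there is no depth.
- camera_params(name): a dict with "vfov" (degrees; the focal length in pixels is half the picture's height over the tangent of half this angle, whatever the lens; pixels are square), "cx", "cy" (the principal point, pixels), "world_to_cam" (4x4, takes a point from world to camera coordinates). Camera axes: x right, y up, looking along -z (the intrinsics and any distortion apply to the point x, -y, -z); pixel columns grow to the right and rows downward; lengths in m; the calibration is good to about 2 mm. A picture is of the moment at which its call begins. camera_params takes no time and is no camera call.
- sign_off(): hands the job in; it is judged then, once.
Trained networks look in the newest picture that a camera, given by its name, has taken for a name from the list of things; names that differ only in an ending like _2 or _b are one class to them, and where a whole thing is asked for, a point or a joint stands for the part that bears it (a point fixed in the world has none). Each returns a list of dicts, best first, with "p" (0 to 1); they miss things now and then, are a little off and sometimes report something else, mostly with a low value. They report only what shows in the picture. A call takes as long as a camera call. They do not tell look-alikes from the thing itself.
- find_in(camera, target): "at" ([column, row] in pixels, amid what is visible of it).
- masks_of(camera, target): "mask" (480x640 bool, what is visible of it) and "at" ([column, row] in pixels, amid what is visible of it).
The state is a dict: "time": time; "joints": joint angles; "qvel": joint speeds; "tau": joint torques, N m; "ee_pos": TCP position; "tool_rot": TCP orientation; "force": force on the tool from outside, world axes, zero at the start; "wrist_torque": the same for the moment, N m; "finger_gap": finger opening in m; "finger_force": force on a finger pad.
Only numpy, scipy, OpenCV 4.12 (cv2) and the standard library are available. Lean on these libraries where they do the work, as an engineer would, in place of code of your own. Each camera call takes 0.05 s, during which the arm holds its last target. There are 200 camera calls.

## Working session

There is one attempt and no reset: what is moved stays moved. The work goes in short steps, Python scripts to look and compute and a tool call to move; the robot and the scene stay as the last step left them, time stands still between calls to the robot, and variables do not carry over. Pictures are saved under pics/ and viewed, at most 10 in all, crops included, and the job is handed in when it is done.

Besides the shell and the picture viewer there is one more tool, called after "Emit:" as name(argument=value, ...) on one line, values as JSON. play_rows: Moves the arm, as the interface text tells. Its arguments: {"type":"object","properties":{"commands":{"type":"array","items":{"type":"array"}},"gripper":{"type":"number"}},"required":["commands"]}

```bash
mkdir -p pics; cat > h.py <<'E'
from station import *
import numpy as np, cv2
from scipy.spatial.transform import Rotation as R
def ray(cam,px):
    p=camera_params(cam); f=240/np.tan(np.radians(p["vfov"])/2)
    M=np.array(p["world_to_cam"]); Rm=M[:3,:3]; t=M[:3,3]
    d=np.array([(px[0]-p["cx"])/f,-(px[1]-p["cy"])/f,-1.])
    return -Rm.T@t, Rm.T@d
def at_z(cam,px,z):
    o,d=ray(cam,px); return o+d*(z-o[2])/d[2]
def proj(cam,P):
    p=camera_params(cam); f=240/np.tan(np.radians(p["vfov"])/2)
    M=np.array(p["world_to_cam"]); c=(M@np.append(P,1))[:3]
    return np.array([p["cx"]+f*c[0]/-c[2], p["cy"]+f*c[1]/c[2]])
E
python3 - <<'E'
from h import *
a=camera("scene");b=camera("top")
cv2.imwrite("pics/a.png",a[...,::-1]);cv2.imwrite("pics/b.png",b[...,::-1])
for c in("scene","top"):
    print({k:np.round(v,3).tolist() if not isinstance(v,str) else v for k,v in camera_params(c).items()})
    for t in("vial_center","bottle_center","blue_basket","green_basket","syrup_center","jar_center"):
        print(c,t,[(np.round(r["at"]).tolist(),round(r["p"],2)) for r in find_in(c,t)])
s=observe();print(s["time"],s["ee_pos"],s["tool_rot"],R.from_rotvec(s["tool_rot"]).as_matrix().round(3))
E
```

```text
{'vfov': 42.064, 'cx': 317.052, 'cy': 232.219, 'world_to_cam': [[-0.29, 0.957, 0.02, 0.178], [-0.555, -0.185, 0.811, 0.28], [0.78, 0.224, 0.584, -1.841], [0.0, 0.0, 0.0, 1.0]]}
scene vial_center [([366.0, 258.0], 0.94)]
scene bottle_center [([255.0, 274.0], 0.96), ([276.0, 245.0], 0.6), ([316.0, 250.0], 0.55), ([473.0, 275.0], 0.18)]
scene blue_basket [([205.0, 202.0], 0.9)]
scene green_basket [([469.0, 276.0], 0.74)]
scene syrup_center [([382.0, 216.0], 0.59)]
scene jar_center [([303.0, 213.0], 0.74)]
{'vfov': 47.429, 'cx': 326.841, 'cy': 244.216, 'world_to_cam': [[-0.021, -1.0, -0.009, 0.017], [0.995, -0.021, 0.094, -0.613], [-0.094, -0.007, 0.996, -0.967], [0.0, 0.0, 0.0, 1.0]]}
top vial_center [([268.0, 240.0], 0.95), ([379.0, 209.0], 0.18)]
top bottle_center [([372.0, 163.0], 0.92), ([383.0, 255.0], 0.76), ([328.0, 228.0], 0.67), ([378.0, 208.0], 0.66)]
top blue_basket [([502.0, 295.0], 0.59), ([269.0, 338.0], 0.42), ([377.0, 211.0], 0.25)]
top green_basket [([151.0, 255.0], 0.95)]
top syrup_center [([268.0, 336.0], 0.64)]
top jar_center [([375.0, 318.0], 0.94)]
0.7 [0.28198451 0.58565689 0.23134399] [-6.99106554e-01 -3.06277570e+00 -7.30354734e-05] [[-0.901  0.434 -0.   ]
 [ 0.434  0.901  0.   ]
 [ 0.     0.    -1.   ]]
```

View pics/a.png

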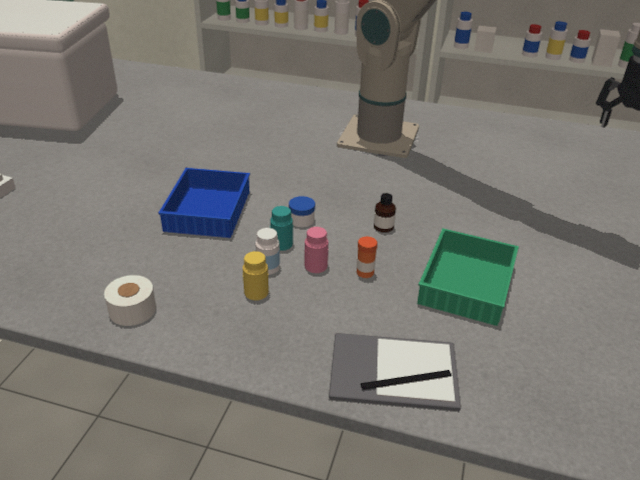

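View pics/b.png

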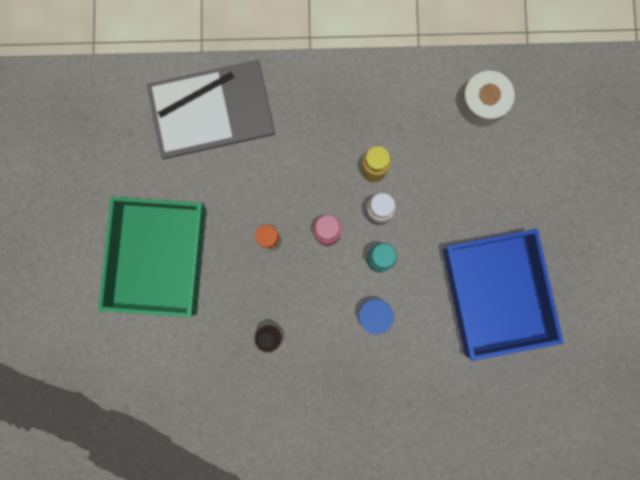

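Top view: white bottle at about (381,207), yellow at (377,160), teal at (382,257), pink at (327,229), vial at (267,236). The scene view shows the same layout.

```bash
cat > sil.py <<'E'
from h import *
from scipy.optimize import minimize
def cyl(cam,x,y,prof):
    m=np.zeros((480,640),np.uint8); th=np.linspace(0,2*np.pi,40)
    for r,z0,z1 in prof:
        P=[proj(cam,[x+r*np.cos(t),y+r*np.sin(t),z]) for z in(z0,z1) for t in th]
        cv2.fillConvexPoly(m,cv2.convexHull((np.array(P)*16).round().astype(np.int32)),1,shift=4)
    return m>0
V=[(.019,0,.066),(.02,.066,.082)]; B=[(.025,0,.066),(.0205,.066,.09)]
S=[(.024,0,.06),(.012,.06,.086)]; J=[(.031,0,.048)]
def fit(cam,mask,prof,g,dz=0):
    prof=[(r,a+dz,b+dz) for r,a,b in prof]
    f=lambda q:1-(cyl(cam,*q,prof)&mask).sum()/(cyl(cam,*q,prof)|mask).sum()
    r=minimize(f,g,method="Nelder-Mead",options=dict(initial_simplex=[g,np.add(g,[.01,0]),np.add(g,[0,.01])],xatol=2e-4))
    return r.x.round(4),round(1-r.fun,3)
E
python3 - <<'E'
from sil import *
for c in("top","scene"):
    camera(c)
    for t,pr in(("vial_center",V),("bottle_center",B),("syrup_center",S),("jar_center",J)):
        for r in masks_of(c,t):
            if r["p"]>.4:
                g=at_z(c,r["at"],.045 if c=="scene" else .07)[:2]
                print(c,t,round(r["p"],2),np.round(r["at"]),*fit(c,r["mask"],pr,g))
    for t in("blue_basket","green_basket"):
        for r in masks_of(c,t):
            if r["p"]>.4:
                q=cv2.minAreaRect(np.argwhere(r["mask"])[:,::-1].astype(np.float32))
                co=np.array([at_z(c,k,.055)[:2] for k in cv2.boxPoints(q)])
                print(c,t,round(r["p"],2),np.round(r["at"]),co.mean(0).round(3),co.round(3).tolist())
E
```

```text
Traceback (most recent call last):
  File "sil.py", line 14, in fit
    r=minimize(f,g,method="Nelder-Mead",options=dict(initial_simplex=[g,np.add(g,[.01,0]),np.add(g,[0,.01])],xatol=2e-4))
  File "sil.py", line 13, in <lambda>
    f=lambda q:1-(cyl(cam,*q,prof)&mask).sum()/(cyl(cam,*q,prof)|mask).sum()
                  ~~~^^^^^^^^^^^^^
  File "sil.py", line 6, in cyl
    P=[proj(cam,[x+r*np.cos(t),y+r*np.sin(t),z]) for z in(z0,z1) for t in th]
       ~~~~^^^^^^^^^^^^^^^^^^^^^^^^^^^^^^^^^^^^^
  File "h.py", line 12, in proj
    p=camera_params(cam); f=240/np.tan(np.radians(p["vfov"])/2)
ValueError: time passes only in moves, steps and waits
```

```bash
sed -i 's/^def ray/_p={c:camera_params(c) for c in("scene","top")}\ndef ray/; s/p=camera_params(cam)/p=_p[cam]/' h.py
python3 - <<'E'
from sil import *
for c in("top","scene"):
    camera(c)
    for t,pr in(("vial_center",V),("bottle_center",B),("syrup_center",S),("jar_center",J)):
        for r in masks_of(c,t):
            if r["p"]>.4:
                g=at_z(c,r["at"],.045 if c=="scene" else .07)[:2]
                print(c,t,round(r["p"],2),np.round(r["at"]),*fit(c,r["mask"],pr,g))
    for t in("blue_basket","green_basket"):
        for r in masks_of(c,t):
            if r["p"]>.4:
                q=cv2.minAreaRect(np.argwhere(r["mask"])[:,::-1].astype(np.float32))
                co=np.array([at_z(c,k,.055)[:2] for k in cv2.boxPoints(q)])
                print(c,t,round(r["p"],2),np.round(r["at"]),co.mean(0).round(3),co.round(3).tolist())
E
```

```text
top vial_center 0.66 [266. 239.] [0.6258 0.108 ] 0.928
top bottle_center 0.81 [328. 230.] [0.6381 0.0032] 0.966
top bottle_center 0.71 [379. 208.] [ 0.6749 -0.0934] 0.923
top bottle_center 0.68 [381. 255.] [ 0.5865 -0.0927] 0.917
top syrup_center 0.85 [269. 337.] [0.449  0.1112] 0.914
top jar_center 0.84 [374. 318.] [ 0.4811 -0.0805] 0.9
top blue_basket 0.65 [504. 296.] [ 0.516 -0.301] [[0.603, -0.197], [0.636, -0.373], [0.429, -0.404], [0.397, -0.232]]
top green_basket 0.81 [152. 254.] [0.597 0.314] [[0.503, 0.411], [0.712, 0.394], [0.69, 0.215], [0.482, 0.236]]
scene vial_center 0.86 [369. 255.] [0.6254 0.1107] 0.909
scene bottle_center 0.93 [316. 252.] [0.6322 0.0037] 0.892
scene bottle_center 0.85 [274. 248.] [ 0.6678 -0.0918] 0.746
scene bottle_center 0.57 [283. 224.] [ 0.5837 -0.0907] 0.816
scene syrup_center 0.8 [381. 215.] [0.4394 0.1126] 0.88
scene jar_center 0.87 [301. 211.] [ 0.4752 -0.0799] 0.784
scene blue_basket 0.86 [208. 202.] [ 0.547 -0.294] [[0.693, -0.334], [0.434, -0.458], [0.399, -0.238], [0.661, -0.147]]
scene green_basket 0.61 [470. 274.] [0.625 0.316] [[0.753, 0.232], [0.481, 0.231], [0.502, 0.413], [0.762, 0.388]]
```

Emit:
play_rows(commands=[[[-0.037, -0.02, 0], [0, 0, 0]], [[-0.037, -0.02, 0], [0, 0, 0]], [[-0.037, -0.02, 0], [0, 0, 0]], [[-0.037, -0.02, 0], [0, 0, 0]], [[-0.037, -0.02, 0], [0, 0, 0]]], gripper=1)

```text
time: 2.0
ee_pos: [0.4061, 0.4139, 0.2315]
tool_rot: [0.699, 3.063, 0.0]
force: [0.3, -0.1, 0.5]
finger_gap: 0.0855
finger_force: 0.0
```

Emit:
play_rows(commands=[[[-0.037, -0.02, 0], [0, 0, 0]], [[-0.037, -0.02, 0], [0, 0, 0]], [[-0.037, -0.02, 0], [0, 0, 0]], [[-0.037, -0.02, 0], [0, 0, 0]], [[-0.037, -0.02, 0], [0, 0, 0]]])

```text
time: 2.5
ee_pos: [0.5295, 0.2435, 0.2315]
tool_rot: [0.699, 3.063, 0.001]
force: [0.4, 0.9, -0.6]
finger_gap: 0.0854
finger_force: 0.0
```

Emit:
play_rows(commands=[[[-0.037, -0.02, 0], [0, 0, 0]], [[-0.037, -0.02, 0], [0, 0, 0]], [[-0.037, -0.02, 0], [0, 0, 0]], [[-0.035, -0.02, 0], [0, 0, 0]], [[0, 0, 0], [0, 0, 0]]])

```text
time: 3.0
ee_pos: [0.6287, 0.1011, 0.2313]
tool_rot: [0.713, 3.055, -0.007]
force: [-0.8, -0.3, 0.1]
finger_gap: 0.0855
finger_force: 0.0
```

```bash
cat >> h.py <<'E'
def go(x,y,z,yaw=None):
    s=observe(); M=R.from_rotvec(s["tool_rot"]).as_matrix()
    d=M.T@(np.array([x,y,z])-s["ee_pos"])
    yw=np.degrees(np.arctan2(M[1,1],M[0,1]))
    tilt=np.degrees(np.cross(M[:,2],[0,0,-1]))
    print("t",round(s["time"],2),"pos",s["ee_pos"].round(4),"shift",d.round(4),"n",np.linalg.norm(d).round(3),"yaw",yw.round(2),
     "turnz",None if yaw is None else round(-((yaw-yw+90)%180-90),1),"tilt(tool)",(M.T@tilt).round(2),"q",s["joints"].round(2))
E
python3 - <<'E'
from h import *
go(.6255,.109,.032)
E
```

```text
t 3.0 pos [0.6287 0.1011 0.2313] shift [0.0074 0.0063 0.1992] n 0.199 yaw 63.72 turnz None tilt(tool) [-0.19  0.28  0.  ] q [-0.24  0.61  0.05  1.56 -0.03  0.97  0.93]
```

Emit:
play_rows(commands=[[[0.007, 0.006, 0.03], [0, 0, 0]], [[0, 0, 0.045], [0, 0, 0]], [[0, 0, 0.03], [0, 0, 0]], [[0, 0, 0], [0, 0, 0]], [[0, 0, 0], [0, 0, 0]]])

```text
time: 3.5
ee_pos: [0.6219, 0.1182, 0.1267]
tool_rot: [-0.699, -3.063, -0.0]
force: [1.0, 0.9, 0.3]
finger_gap: 0.0854
finger_force: 0.0
```

```bash
python3 - <<'E'
from h import *
go(.6255,.109,.032)
a=camera("scene");b=camera("top")
cv2.imwrite("pics/c.png",np.hstack([cv2.resize(a[130:330,230:530],(400,267)),cv2.resize(b[140:340,170:470],(400,267))])[...,::-1])
E
```

```text
t 3.5 pos [0.6219 0.1182 0.1267] shift [-0.0073 -0.0067  0.0947] n 0.095 yaw 64.3 turnz None tilt(tool) [-0. -0.  0.] q [-0.26  0.73  0.04  1.66 -0.04  0.75  0.92]
```

View pics/c.png

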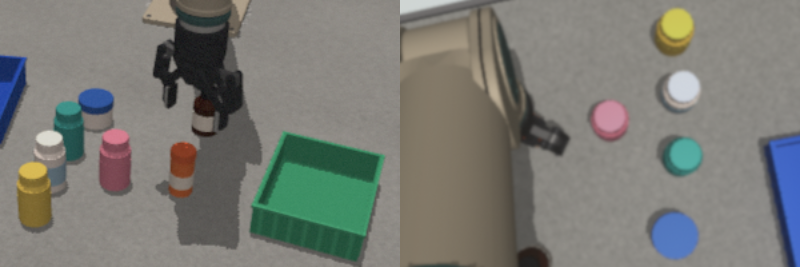

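The gripper is above the vial, with the finger tips at about (376,215) in scene pixels. The last move's overshoot was only a transient, so I undo that correction and go down.

Emit:
play_rows(commands=[[[-0.007, -0.007, 0], [0, 0, 0]], [[0, 0, 0], [0, 0, 0]], [[0, 0, 0.03], [0, 0, 0]], [[0, 0, 0.03], [0, 0, 0]], [[0, 0, 0], [0, 0, 0]]])

```text
time: 4.1
ee_pos: [0.6223, 0.1077, 0.0634]
tool_rot: [-0.699, -3.057, 0.004]
force: [-0.7, 0.3, -0.6]
finger_gap: 0.0852
finger_force: 0.0
```

Emit:
play_rows(commands=[[[0, 0, 0.02], [0, 0, 0]], [[0, 0, 0.015], [0, 0, 0]], [[0, 0, 0], [0, 0, 0]], [[0, 0, 0], [0, 0, 0]]])

```text
time: 4.5
ee_pos: [0.6253, 0.1086, 0.032]
tool_rot: [0.699, 3.062, 0.0]
force: [-0.3, -0.5, 0.4]
finger_gap: 0.0854
finger_force: 0.0
```

```bash
python3 - <<'E'
from h import *
go(.6255,.109,.032)
a=camera("scene")
cv2.imwrite("pics/d.png",cv2.resize(a[170:320,290:440],(500,500))[...,::-1])
E
```

```text
t 4.5 pos [0.6253 0.1086 0.032 ] shift [ 0.      0.0005 -0.    ] n 0.0 yaw 64.28 turnz None tilt(tool) [ 0.02  0.02 -0.  ] q [-0.23  0.86  0.03  1.7  -0.04  0.58  0.94]
```

View pics/d.png

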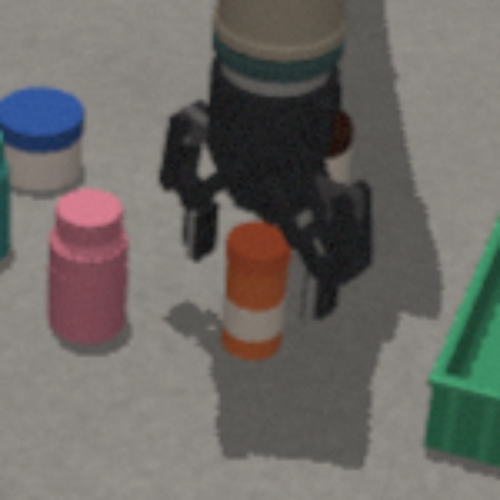

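Scene crop: the vial axis at about (255,300) sits between the finger tips at (200,250) and (320,310). Closing.

Emit:
play_rows(commands=[[[0, 0, 0], [0, 0, 0]], [[0, 0, 0], [0, 0, 0]], [[0, 0, 0], [0, 0, 0]], [[0, 0, 0], [0, 0, 0]], [[0, 0, 0], [0, 0, 0]]], gripper=-1)

```text
time: 5.05
ee_pos: [0.6251, 0.1084, 0.0319]
tool_rot: [0.699, 3.062, -0.0]
force: [-0.7, -0.8, 5.4]
finger_gap: 0.0373
finger_force: 59.5
```

Emit:
play_rows(commands=[[[0, 0, 0], [0, 0, 0]], [[0, 0, 0], [0, 0, 0]], [[0, 0, 0], [0, 0, 0]], [[0, 0, 0], [0, 0, 0]], [[0, 0, 0], [0, 0, 0]]])

```text
time: 5.55
ee_pos: [0.6252, 0.1084, 0.0319]
tool_rot: [0.699, 3.062, -0.0]
force: [-1.6, -0.8, 5.2]
finger_gap: 0.0371
finger_force: 59.5
```

Emit:
play_rows(commands=[[[0, 0, -0.02], [0, 0, 0]], [[0, 0, -0.03], [0, 0, 0]], [[0, 0, -0.04], [0, 0, 0]], [[0, 0, -0.04], [0, 0, 0]], [[0, 0, -0.02], [0, 0, 0]]])

```text
time: 6.05
ee_pos: [0.6266, 0.109, 0.1848]
tool_rot: [0.698, 3.058, 0.003]
force: [0.9, 0.5, -1.6]
finger_gap: 0.0374
finger_force: 60.0
```

```bash
python3 - <<'E'
from h import *
go(.513,-.303,.182)
a=camera("scene")
cv2.imwrite("pics/e.png",cv2.resize(a[120:300,260:440],(500,500))[...,::-1])
E
```

```text
t 6.05 pos [0.6266 0.109  0.1848] shift [-0.0764 -0.4205  0.0017] n 0.427 yaw 64.29 turnz None tilt(tool) [0.18 0.22 0.  ] q [-0.24  0.66  0.04  1.61 -0.03  0.87  0.94]
```

View pics/e.png

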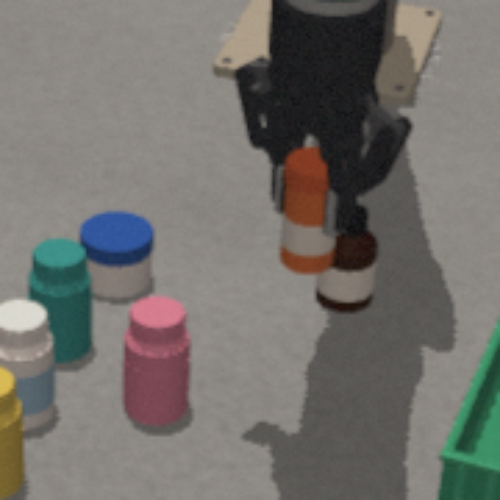

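The vial is held, at about (308,210) in the crop, and it is upright. Carrying it to the blue basket.

Emit:
play_rows(commands=[[[-0.005, -0.025, 0], [0, 0, 0]], [[-0.008, -0.042, 0], [0, 0, 0]], [[-0.008, -0.042, 0], [0, 0, 0]], [[-0.008, -0.042, 0], [0, 0, 0]], [[-0.008, -0.042, 0], [0, 0, 0]]])

```text
time: 6.6
ee_pos: [0.5736, -0.0827, 0.1805]
tool_rot: [-0.698, -3.062, 0.0]
force: [0.5, -0.2, -0.8]
finger_gap: 0.0371
finger_force: 60.1
```

Emit:
play_rows(commands=[[[-0.008, -0.042, 0], [0, 0, 0]], [[-0.008, -0.042, 0], [0, 0, 0]], [[-0.008, -0.042, 0], [0, 0, 0]], [[-0.008, -0.042, 0], [0, 0, 0]], [[-0.004, -0.03, 0], [0, 0, 0]]])

```text
time: 7.1
ee_pos: [0.5194, -0.2788, 0.1805]
tool_rot: [-0.703, -3.061, 0.002]
force: [-0.1, 0.1, -0.6]
finger_gap: 0.037
finger_force: 60.1
```

Emit:
play_rows(commands=[[[-0.004, -0.03, 0], [0, 0, 0]], [[0, 0, 0], [0, 0, 0]], [[0, 0, 0], [0, 0, 0]], [[0, 0, 0], [0, 0, 0]]])

```text
time: 7.5
ee_pos: [0.5121, -0.3024, 0.1807]
tool_rot: [-0.696, -3.063, -0.002]
force: [0.2, 0.2, -0.9]
finger_gap: 0.0372
finger_force: 60.1
```

```bash
python3 - <<'E'
from h import *
go(.513,-.303,.038)
b=camera("top")
cv2.imwrite("pics/f.png",cv2.resize(b[120:420,340:640],(500,500))[...,::-1])
E
```

```text
t 7.5 pos [ 0.5121 -0.3024  0.1807] shift [-0.0012 -0.0003  0.1427] n 0.143 yaw 64.39 turnz None tilt(tool) [ 0.07 -0.06 -0.  ] q [ 0.48  0.61  0.01  1.73 -0.01  0.81  1.62]
```

View pics/f.png

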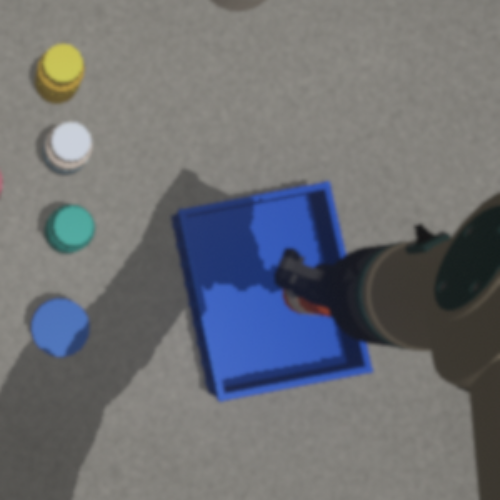

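Top crop: the basket corners run from (178,212) to (370,370). Allowing for parallax, the vial is near the basket centre. Lowering.

Emit:
play_rows(commands=[[[0, 0, 0.03], [0, 0, 0]], [[0, 0, 0.04], [0, 0, 0]], [[0, 0, 0.035], [0, 0, 0]], [[0, 0, 0.02], [0, 0, 0]], [[0, 0, 0], [0, 0, 0]]])

```text
time: 8.05
ee_pos: [0.5102, -0.3013, 0.0533]
tool_rot: [-0.694, -3.058, -0.004]
force: [-0.5, 1.0, -0.7]
finger_gap: 0.0372
finger_force: 60.1
```

Emit:
play_rows(commands=[[[0, 0, 0.01], [0, 0, 0]], [[0, 0, 0.007], [0, 0, 0]], [[0, 0, 0], [0, 0, 0]], [[0, 0, 0], [0, 0, 0]], [[0, 0, 0], [0, 0, 0]]])

```text
time: 8.55
ee_pos: [0.5121, -0.3044, 0.04]
tool_rot: [0.699, 3.062, -0.001]
force: [0.2, -0.5, -0.4]
finger_gap: 0.037
finger_force: 60.1
```

Emit:
play_rows(commands=[[[0, 0, 0.002], [0, 0, 0]], [[0, 0, 0], [0, 0, 0]], [[0, 0, 0], [0, 0, 0]]])

```text
time: 8.85
ee_pos: [0.5117, -0.3042, 0.0373]
tool_rot: [0.699, 3.063, 0.0]
force: [-0.4, 0.3, -0.5]
finger_gap: 0.0372
finger_force: 60.1
```

Emit:
play_rows(commands=[[[0, 0, 0], [0, 0, 0]], [[0, 0, 0], [0, 0, 0]], [[0, 0, 0], [0, 0, 0]], [[0, 0, 0], [0, 0, 0]]], gripper=0.4)

```text
time: 9.25
ee_pos: [0.5117, -0.3041, 0.0373]
tool_rot: [0.699, 3.063, 0.0]
force: [-0.4, 0.5, 0.2]
finger_gap: 0.0601
finger_force: 0.0
```

Emit:
play_rows(commands=[[[0, 0, 0], [0, 0, 0]], [[0, 0, 0], [0, 0, 0]], [[0, 0, -0.02], [0, 0, 0]], [[0, 0, -0.03], [0, 0, 0]], [[0, 0, -0.04], [0, 0, 0]]], gripper=1)

```text
time: 9.75
ee_pos: [0.5104, -0.3034, 0.1268]
tool_rot: [-0.698, -3.059, -0.002]
force: [-0.1, -1.1, 0.7]
finger_gap: 0.0852
finger_force: 0.0
```

Emit:
play_rows(commands=[[[0, 0, -0.04], [0, 0, 0]], [[0, 0, -0.02], [0, 0, 0]], [[0, 0, 0], [0, 0, 0]], [[0, 0, 0], [0, 0, 0]]])

```text
time: 10.15
ee_pos: [0.5115, -0.304, 0.1872]
tool_rot: [0.699, 3.063, 0.0]
force: [-0.1, -0.2, 0.1]
finger_gap: 0.0853
finger_force: 0.0
```

```bash
python3 - <<'E'
from sil import *
go(.672,-.093,.035,86)
a=camera("scene")
cv2.imwrite("pics/g.png",cv2.resize(a[120:340,130:350],(600,600))[...,::-1])
for r in masks_of("scene","bottle_center"):
    if r["p"]>.4: print(r["p"],np.round(r["at"]),a[int(r["at"][1])-12,int(r["at"][0])],fit("scene",r["mask"],B,at_z("scene",r["at"],.045)[:2]))
E
```

```text
t 10.15 pos [ 0.5115 -0.304   0.1872] shift [-0.0531  0.2597  0.1522] n 0.306 yaw 64.29 turnz -21.7 tilt(tool) [ 0.  0. -0.] q [ 0.48  0.6   0.01  1.72 -0.01  0.82  1.62]
0.97 [284. 225.] [ 61 143 133] (array([ 0.582 , -0.0912]), np.float64(0.801))
0.87 [255. 275.] [214 183  83] (array([ 0.7528, -0.0871]), np.float64(0.942))
0.85 [316. 249.] [196 118 134] (array([0.6317, 0.0044]), np.float64(0.936))
0.74 [274. 247.] [216 215 205] (array([ 0.6671, -0.0923]), np.float64(0.71))
```

View pics/g.png

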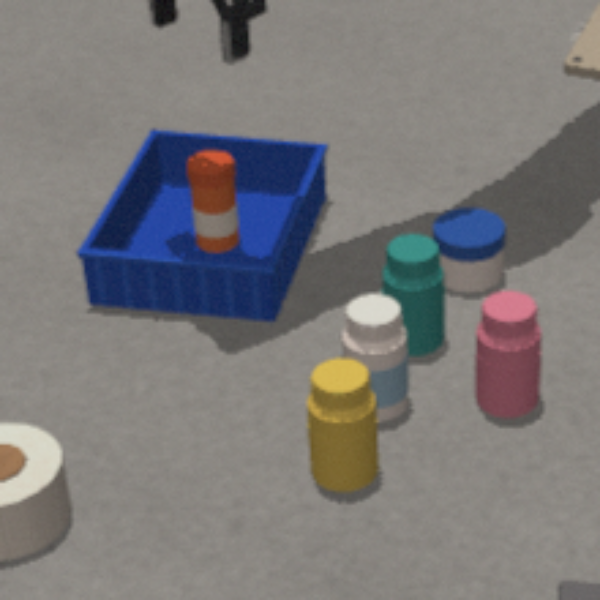

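The vial stands upright in the blue basket, at (213,200) in the crop. The white bottle is at (375,355), between yellow and teal.

Emit:
play_rows(commands=[[[0, 0, 0], [0, 0, -7.2]], [[0, 0, 0], [0, 0, -7.2]], [[0, 0, 0], [0, 0, -7.2]], [[0, 0, 0], [0, 0, 0]], [[0, 0, 0], [0, 0, 0]]])

```text
time: 10.75
ee_pos: [0.511, -0.3039, 0.1861]
tool_rot: [-0.118, -3.138, -0.002]
force: [-0.1, -0.8, -0.1]
finger_gap: 0.0855
finger_force: 0.0
```

```bash
python3 - <<'E'
from h import *
go(.672,-.093,.035,86)
E
```

```text
t 10.75 pos [ 0.511  -0.3039  0.1861] shift [-0.145   0.2222  0.1511] n 0.305 yaw 85.7 turnz -0.3 tilt(tool) [ 0.06 -0.11 -0.  ] q [ 0.55  0.6  -0.09  1.72  0.07  0.82  1.92]
```

Emit:
play_rows(commands=[[[-0.018, 0.027, 0], [0, 0, 0]], [[-0.024, 0.037, 0], [0, 0, 0]], [[-0.024, 0.037, 0], [0, 0, 0]], [[-0.024, 0.037, 0], [0, 0, 0]], [[-0.024, 0.037, 0], [0, 0, 0]]])

```text
time: 11.25
ee_pos: [0.6386, -0.1361, 0.1867]
tool_rot: [-0.117, -3.139, 0.0]
force: [0.8, -0.6, 0.3]
finger_gap: 0.0851
finger_force: 0.0
```

Emit:
play_rows(commands=[[[-0.02, 0.03, 0], [0, 0, 0]], [[-0.011, 0.017, 0], [0, 0, 0]], [[0, 0, 0], [0, 0, 0]], [[0, 0, 0], [0, 0, 0]], [[0, 0, 0], [0, 0, 0]]])

```text
time: 11.75
ee_pos: [0.6711, -0.0954, 0.1869]
tool_rot: [-0.118, -3.138, 0.003]
force: [-1.1, -0.7, -0.3]
finger_gap: 0.0853
finger_force: 0.0
```

```bash
python3 - <<'E'
from h import *
go(.672,-.093,.035,86)
E
```

```text
t 11.75 pos [ 0.6711 -0.0954  0.1869] shift [-0.0009  0.0027  0.1519] n 0.152 yaw 85.71 turnz -0.3 tilt(tool) [-0.1  -0.08  0.  ] q [ 0.14  0.72 -0.07  1.47  0.06  0.96  1.55]
```

Emit:
play_rows(commands=[[[0, 0.001, 0.03], [0, 0, 0]], [[0, 0, 0.04], [0, 0, 0]], [[0, 0, 0], [0, 0, 0]], [[0, 0, 0], [0, 0, 0]], [[0, 0, 0], [0, 0, 0]]])

```text
time: 12.25
ee_pos: [0.6736, -0.0931, 0.1195]
tool_rot: [0.115, 3.136, -0.001]
force: [0.1, -0.5, 0.3]
finger_gap: 0.0852
finger_force: 0.0
```

```bash
python3 - <<'E'
from h import *
go(.672,-.093,.035,86)
a=camera("scene")
cv2.imwrite("pics/i.png",cv2.resize(a[130:310,200:380],(600,600))[...,::-1])
E
```

```text
t 12.25 pos [ 0.6736 -0.0931  0.1195] shift [0.0019 0.0001 0.0845] n 0.085 yaw 85.81 turnz -0.2 tilt(tool) [-0.02  0.19 -0.  ] q [ 0.14  0.79 -0.07  1.52  0.07  0.82  1.54]
```

View pics/i.png

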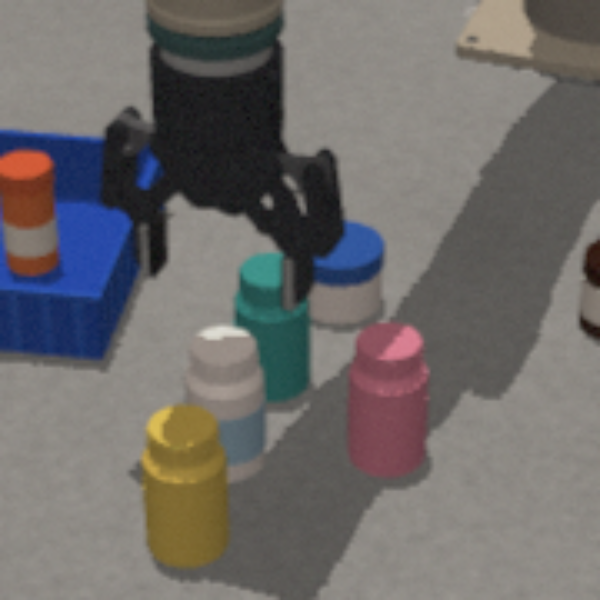

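The fingers straddle the white bottle: tip midpoint column about 222, bottle axis about 226. Descending.

Emit:
play_rows(commands=[[[0, 0, 0.02], [0, 0, 0]], [[0, 0, 0.02], [0, 0, 0]], [[0, 0, 0], [0, 0, 0]], [[0, 0, 0.02], [0, 0, 0]], [[0, 0, 0], [0, 0, 0]]])

```text
time: 12.8
ee_pos: [0.6717, -0.0921, 0.0572]
tool_rot: [-0.113, -3.138, -0.0]
force: [-0.8, 0.7, -0.3]
finger_gap: 0.0854
finger_force: 0.0
```

Emit:
play_rows(commands=[[[0, 0, 0.015], [0, 0, 0]], [[0, 0, 0.008], [0, 0, 0]], [[0, 0, 0], [0, 0, 0]], [[0, 0, 0], [0, 0, 0]]])

```text
time: 13.2
ee_pos: [0.6724, -0.0921, 0.0343]
tool_rot: [-0.113, -3.139, -0.0]
force: [-0.2, 0.1, 0.3]
finger_gap: 0.0854
finger_force: 0.0
```

Emit:
play_rows(commands=[[[0, 0, 0], [0, 0, 0]], [[0, 0, 0], [0, 0, 0]], [[0, 0, 0], [0, 0, 0]], [[0, 0, 0], [0, 0, 0]], [[0, 0, 0], [0, 0, 0]]], gripper=-1)

```text
time: 13.7
ee_pos: [0.6731, -0.0924, 0.0352]
tool_rot: [0.113, 3.138, -0.001]
force: [-1.6, -0.1, 5.5]
finger_gap: 0.0483
finger_force: 62.4
```

Emit:
play_rows(commands=[[[0, 0, 0], [0, 0, 0]], [[0, 0, 0], [0, 0, 0]], [[0, 0, 0], [0, 0, 0]]])

```text
time: 14.0
ee_pos: [0.6731, -0.0924, 0.0352]
tool_rot: [0.113, 3.138, -0.0]
force: [-0.2, 0.2, 6.0]
finger_gap: 0.0484
finger_force: 62.4
```

Emit:
play_rows(commands=[[[0, 0, -0.02], [0, 0, 0]], [[0, 0, -0.03], [0, 0, 0]], [[0, 0, -0.04], [0, 0, 0]], [[0, 0, -0.04], [0, 0, 0]], [[0, 0, -0.02], [0, 0, 0]]])

```text
time: 14.5
ee_pos: [0.6737, -0.0921, 0.1877]
tool_rot: [0.113, 3.135, -0.0]
force: [0.0, 0.1, -0.5]
finger_gap: 0.0485
finger_force: 62.2
```

Emit:
play_rows(commands=[[[0, 0, 0], [0, 0, 0]], [[0, 0, 0], [0, 0, 0]], [[0, 0, 0], [0, 0, 0]]])

```text
time: 14.8
ee_pos: [0.6708, -0.0919, 0.1821]
tool_rot: [-0.112, -3.135, -0.0]
force: [-0.3, 0.1, -1.5]
finger_gap: 0.0483
finger_force: 62.2
```

```bash
python3 - <<'E'
from h import *
go(.594,.314,.185)
co=[at_z("top",k,.055)[:2] for k in((108,198),(204,203),(192,316),(100,310))]
print(np.round(co,3),np.mean(co,0))
E
```

```text
t 14.8 pos [ 0.6708 -0.0919  0.1821] shift [ 0.1057  0.3994 -0.0024] n 0.413 yaw 85.89 turnz None tilt(tool) [ 0.01 -0.23 -0.  ] q [ 0.14  0.72 -0.08  1.48  0.06  0.95  1.54]
[[0.703 0.394]
 [0.69  0.222]
 [0.49  0.243]
 [0.504 0.405]] [0.59658415 0.31607656]
```

Emit:
play_rows(commands=[[[0.006, 0.023, 0], [0, 0, 0]], [[0.01, 0.039, 0], [0, 0, 0]], [[0.01, 0.039, 0], [0, 0, 0]], [[0.01, 0.039, 0], [0, 0, 0]], [[0.01, 0.039, 0], [0, 0, 0]]])

```text
time: 15.3
ee_pos: [0.6377, 0.0911, 0.1822]
tool_rot: [-0.113, -3.136, 0.001]
force: [0.5, 0.3, -1.1]
finger_gap: 0.0484
finger_force: 62.2
```

Emit:
play_rows(commands=[[[0.01, 0.039, 0], [0, 0, 0]], [[0.01, 0.039, 0], [0, 0, 0]], [[0.01, 0.039, 0], [0, 0, 0]], [[0.01, 0.039, 0], [0, 0, 0]], [[0.01, 0.038, 0], [0, 0, 0]]])

```text
time: 15.8
ee_pos: [0.6018, 0.288, 0.1822]
tool_rot: [-0.112, -3.136, 0.003]
force: [0.0, 0.2, -0.1]
finger_gap: 0.0482
finger_force: 62.2
```

Emit:
play_rows(commands=[[[0.007, 0.026, 0], [0, 0, 0]], [[0, 0, 0], [0, 0, 0]], [[0, 0, 0], [0, 0, 0]], [[0, 0, 0], [0, 0, 0]]])

```text
time: 16.2
ee_pos: [0.5984, 0.311, 0.1831]
tool_rot: [-0.116, -3.138, 0.004]
force: [-0.1, -0.7, -1.1]
finger_gap: 0.0486
finger_force: 62.3
```

```bash
python3 - <<'E'
from h import *
go(.595,.314,.041)
a=camera("scene");b=camera("top")
cv2.imwrite("pics/j.png",np.hstack([cv2.resize(a[130:330,380:580],(400,400)),cv2.resize(b[150:350,50:250],(400,400))])[...,::-1])
E
```

```text
t 16.2 pos [0.5984 0.311  0.1831] shift [0.0034 0.0031 0.1421] n 0.142 yaw 85.78 turnz None tilt(tool) [-0.15 -0.07 -0.  ] q [-0.49  0.71 -0.05  1.49  0.04  0.94  0.94]
```

View pics/j.png

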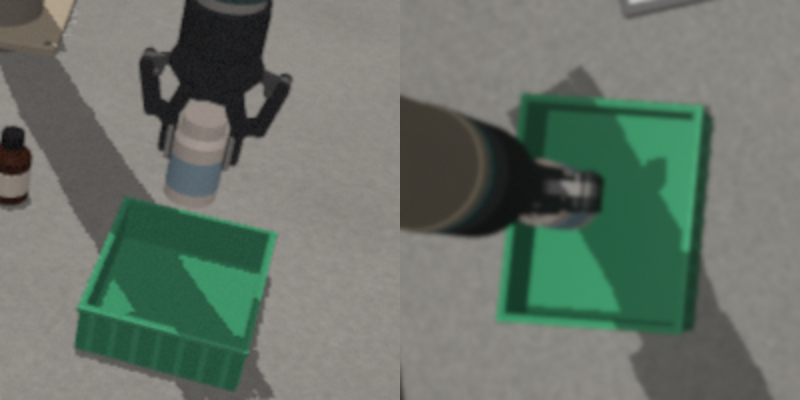

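The bottle is held upright over the green basket. In the scene crop it is at (198,155), and in the top crop at (565,195). After parallax it falls inside and near the centre. Lowering.

Emit:
play_rows(commands=[[[0, 0.002, 0.03], [0, 0, 0]], [[0, 0, 0.04], [0, 0, 0]], [[0, 0, 0.035], [0, 0, 0]], [[0, 0, 0.02], [0, 0, 0]], [[0, 0, 0], [0, 0, 0]]])

```text
time: 16.8
ee_pos: [0.5964, 0.3125, 0.0558]
tool_rot: [-0.115, -3.134, 0.006]
force: [-0.0, -0.2, -0.9]
finger_gap: 0.0485
finger_force: 62.2
```

Emit:
play_rows(commands=[[[0, 0, 0.01], [0, 0, 0]], [[0, 0, 0.005], [0, 0, 0]], [[0, 0, 0], [0, 0, 0]], [[0, 0, 0], [0, 0, 0]], [[0, 0, 0], [0, 0, 0]]])

```text
time: 17.3
ee_pos: [0.5989, 0.3156, 0.0452]
tool_rot: [0.113, 3.138, 0.001]
force: [-0.8, 0.0, -1.6]
finger_gap: 0.0486
finger_force: 62.3
```

Emit:
play_rows(commands=[[[0, 0, 0.003], [0, 0, 0]], [[0, 0, 0], [0, 0, 0]], [[0, 0, 0], [0, 0, 0]]])

```text
time: 17.6
ee_pos: [0.5983, 0.3152, 0.0412]
tool_rot: [-0.113, -3.139, 0.0]
force: [-0.7, -0.4, -1.4]
finger_gap: 0.0481
finger_force: 62.3
```

Emit:
play_rows(commands=[[[0, 0, 0.0015], [0, 0, 0]], [[0, 0, 0], [0, 0, 0]], [[0, 0, 0], [0, 0, 0]]])

```text
time: 17.9
ee_pos: [0.5985, 0.3154, 0.0402]
tool_rot: [0.113, 3.139, 0.0]
force: [-2.0, -0.3, 2.5]
finger_gap: 0.0485
finger_force: 62.6
```

Emit:
play_rows(commands=[[[0, 0, 0], [0, 0, 0]], [[0, 0, 0], [0, 0, 0]], [[0, 0, 0], [0, 0, 0]], [[0, 0, 0], [0, 0, 0]]], gripper=0.6)

```text
time: 18.3
ee_pos: [0.5983, 0.3152, 0.0396]
tool_rot: [-0.113, -3.139, 0.0]
force: [0.7, 0.0, 0.4]
finger_gap: 0.0684
finger_force: 0.0
```

Emit:
play_rows(commands=[[[0, 0, 0], [0, 0, 0]], [[0, 0, 0], [0, 0, 0]], [[0, 0, -0.02], [0, 0, 0]], [[0, 0, -0.03], [0, 0, 0]], [[0, 0, -0.04], [0, 0, 0]]], gripper=1)

```text
time: 18.8
ee_pos: [0.597, 0.3145, 0.129]
tool_rot: [-0.113, -3.136, 0.003]
force: [1.4, -0.6, 0.2]
finger_gap: 0.0852
finger_force: 0.0
```

Emit:
play_rows(commands=[[[0, 0, -0.04], [0, 0, 0]], [[0, 0, -0.04], [0, 0, 0]], [[0, 0, -0.02], [0, 0, 0]], [[0, 0, 0], [0, 0, 0]], [[0, 0, 0], [0, 0, 0]]])

```text
time: 19.3
ee_pos: [0.5981, 0.3151, 0.2297]
tool_rot: [-0.113, -3.139, 0.0]
force: [0.7, -0.4, -0.2]
finger_gap: 0.0857
finger_force: 0.0
```

```bash
python3 - <<'E'
from h import *
a=camera("scene"); print(observe()["time"])
cv2.imwrite("pics/k.png",cv2.resize(a[120:330,150:550],(800,420))[...,::-1])
E
```

```text
19.35
```

View pics/k.png

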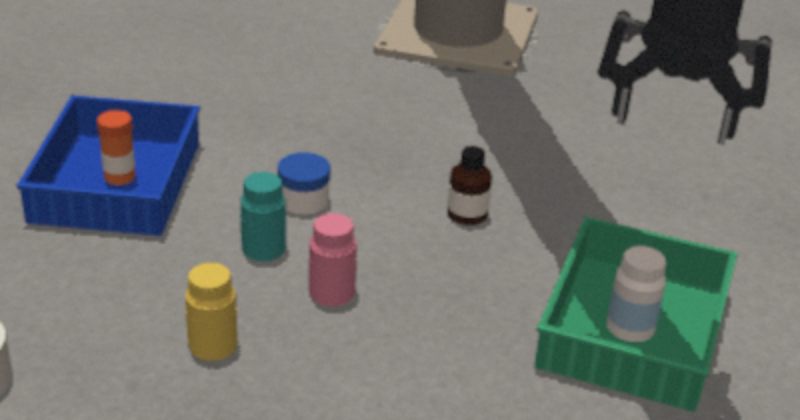

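The vial at (117,148) and the bottle at (637,293) both stand upright in their baskets. Everything else is undisturbed and the gripper is clear.

```bash
python3 -c "
from station import *
print(sign_off())"
```

```text
the job is handed in; nothing more can be done
None
```

The orange vial stands upright in the blue basket and the white pill bottle upright in the green one; the syrup bottle and ointment jar were left untouched, and the job was handed in at about 19 s.

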